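# Right the tipped bottle and clip the carrier's cover on

## Robot

A 6-joint arm with a two-finger parallel gripper is mounted at the origin on the work surface. World frame = base frame: x ahead of the robot, y to its left, z up, the work surface at z = 0. Lengths are in m, angles in rad, forces in N, time in s.
With the tool pointing down it reaches from about 0.35 to 0.725 m from the base axis. Payload 6 kg.
Tool frame: the origin (TCP) lies on the centre line of the jaws, within the pads' length; the fingertips stand bot.finger_overhang ahead of it and the grasp point (between the pads) lies 6 mm ahead of it (bot.finger_overhang is the distance from the TCP to the fingertips, in m); z points along the fingers, y is the line along which they close (so a half turn about z gives the same grasp; the last joint's range is limited). The gripper opens to 85 mm and grips with 20 to 120 N. Pads are 22 mm wide; open, the fingers measure 114 mm over their backs; the gripper's body (76 mm by 85 mm) begins 54 mm behind the grasp point. The pads swing forward as they close: fully open they stand 13 mm farther back than shut.
Start: joints at [-1.013, 0.04, 0.085, 0, -1.615, -0.334], TCP at [0.133, -0.585, 0.236] pointing down, gripper open.
Joint ranges: [-2.56, 2.56], [-1.29, 2.01], [-1.08, 1.49], [-3.29, 1.98], [-2.81, -0.18], [-2.99, 2.99]. Speed limits (rad/s): [2.57, 2.57, 3.01, 3.14, 3.14, 3.14].

## Interface

Orientations are given as [roll, pitch, yaw] about the fixed x, y, z axes, in that order (R = Rz(yaw) Ry(pitch) Rx(roll)).
In Python, from rig import bot gives the robot as it stands. The module is installed in compiled form; this text tells all that it offers.
- The arm moves only by the tool apply_moves, never from a script. Its argument "plan" is one flat list of numbers, 7 for each row, row after row: the shift along the tool's x, y, z in mm, then the turn, a rotation vector about the tool's x, y, z in degrees, then the closure, from -1 (fully open) to 1 (shut). In form: [dx, dy, dz, wx, wy, wz, claw, dx, dy, dz, wx, wy, wz, claw, ...]. A call has 1 to 12 rows; each row shifts and turns the commanded pose from where the row before left it, along the tool's axes as they then stand; what a row does not reach is not made up. A row lasts 1/8 s, in which the tool goes at most 62.5 mm and 10.7 degrees, less where a joint would pass 70% of its speed; a pose out of reach is approached as far as the arm can. A call is refused whole if a number of a shift passes 62.5 or a number of a turn 10.7, either way. A call with a gripper value outside its range is refused whole. The fingers move at their own pace and stop on an object; "force" is the grip in N (left out, the last holds). Time passes only in rows, so rows that do not move let the fingers close. It gives the time, the measured TCP pose, the force and the opening at its end, in the units of the state.
- bot.get_obs(): the state, without advancing time (a new reading comes with each control period).
- bot.snapshot(name): name is "scene" or "top" or "wrist"; returns a dict with "img" (420x560x3 uint8, red, green, blue), "range_z" (420x560 float32, m along the optical axis (not along the pixel's ray), 0 where there is no reading), "fov_y" (degrees; the focal length in pixels is half the picture's height over the tangent of half this angle, whatever the lens; pixels are square), "cx", "cy" (the principal point, pixels), "cam_to_world" (4x4, takes a point from camera to world coordinates). Camera axes: x right, y up, looking along -z (the intrinsics and any distortion apply to the point x, -y, -z); pixel columns grow to the right and rows downward; lengths in m; the calibration is good to about 2 mm. The wrist camera is an equidistant fisheye: a pixel r from the principal point sees the ray r / f radians off the axis. A picture is of the moment at which its call begins.
- bot.close_job(): hands the job in, once; it reports no verdict.
The state is a dict: "clock": time; "q": joint angles; "qd": joint speeds; "tau": joint torques, N m; "tcp_pos": TCP position; "tcp_rot": TCP orientation; "contact_force": force on the tool from outside, world axes, zero at the start; "ft_torque": the same for the moment, N m; "gripper_width": opening from 0.0 (shut) to 1.0 (fully open).
Only numpy, scipy, OpenCV 4.12 (cv2) and the standard library are available. Lean on these libraries where they do the work, as an engineer would, in place of code of your own. Each camera call takes 0.05 s, during which the arm holds its last target. There are 200 camera calls.

## Task

One of the three bottles in the carrier's lane has tipped over: stand it upright in its gap between the two others and let go of it. Then take the long clip cover that lies on the bench and press it squarely down onto the carrier's two end walls, over the bottles, until both catches snap and it sits fully home. Finish while still holding it pressed down firmly, and leave all other things where they are.

Things in the scene. Friction and masses are not known exactly. Their poses are not given: they have to be found in the camera images.
- carrier: metal bottle carrier fixed to the bench: a straight open lane along its y axis, floor 8 mm above the bench, 236 mm long inside; two long side walls (inner faces at x = -26 and +26 mm, 4 mm thick, tops 38 mm up). Origin on the bench under the lane's centre, z up, -x side towards the robot. Three bottles at about y = -66, 0, +66 mm; which one is tipped varies.
- end_wall_l (a point): middle of the rounded top of the end wall at the carrier's +y end, 92 mm above the bench, higher than the standing bottles. The wall is 56 mm wide (x) and 8 mm thick (y 118 to 126 mm). On its outer face, 76 mm above the bench, is a sprung roller catch, 24 mm wide, standing 6 mm proud; it yields as the cover's hook passes and springs out over the hook's ridge.
- end_wall_r (a point): the same at the carrier's -y end (y -118 to -126 mm)
- tipped_bottle: square white plastic bottle: body 34 x 34 x 60 mm, round grey cap 27 mm across, 78 mm tall in all, 100 to 200 g. Origin on its axis, 20 mm above its underside (28 mm above the bench when standing in the carrier); z along its axis to the cap, y along the lane. Tipped 40 degrees towards the carrier's -x side: lower front edge on the lane floor, side leaning on the top of the -x side wall, cap out over that wall.
- bottle_a: square white plastic bottle: body 34 x 34 x 60 mm, round grey cap 27 mm across, 78 mm tall in all, 100 to 200 g. Origin on its axis, 20 mm above its underside (28 mm above the bench when standing in the carrier); z along its axis to the cap, y along the lane. Already stands in the lane.
- bottle_b: square white plastic bottle: body 34 x 34 x 60 mm, round grey cap 27 mm across, 78 mm tall in all, 100 to 200 g. Origin on its axis, 20 mm above its underside (28 mm above the bench when standing in the carrier); z along its axis to the cap, y along the lane. Already stands in the lane.
- cover: long grey plastic clip cover, 130 to 210 g: plate 56 (x) x 277 (y) x 5 mm, a hook under each end. Origin: centre of the plate's underside, y along its length, z up; same when turned half round. Starts resting on its hooks (origin 28 mm up) beside the carrier, roughly across it. Home: plate on both end walls' tops, origin over the carrier's, 92 mm up, y along the lane, hooks outside the walls.
- cover_grip (a point): centre of the top of the cover's grip bar, 39 mm above the plate's underside; the bar is 14 mm thick (the cover's x), 70 mm long (y), 34 mm tall
- cover_hook (a point): tip of the inward V-shaped ridge on the hook at the cover's +y end, 22.3 mm below the plate; the other end is its mirror image. Hooks are 36 mm wide and reach 28 mm below the plate; 2.5 mm play between each ridge and the wall. Ridges meet the rollers 12 mm above home; the push peaks at 10 to 13 N some 7 mm above home, suddenly drops, then the rollers pull the cover home.
- tip_box: bystander: black box of pipette tips with a white top, 120 x 82 x 61 mm, on the other side of the carrier. Origin under its centre.
- beaker: bystander: glass beaker, 68 mm wide, 85 mm high, behind the carrier. Origin under its centre.
- wash_bottle: bystander: white round bottle, 64 mm wide, 160 mm high. Origin under its centre.
- jar: bystander: amber jar with a black cap, 60 mm wide, 70 mm high, behind the carrier. Origin under its centre.
Not all that is in view belongs to the job. What is shaped like the tipped_bottle but black is not meant.

How it is judged:
By the outcome, as a careful person would: the job done as asked, in the order asked, and still so for the second after the job is handed in, while the arm keeps its last pose, push and grip.
It also fails if it takes over 64 s, if anything falls off the work surface, if the arm or the gripper's body presses on something with over 40 N, if the wrist force passes 120 N, or if a joint passes its speed limit or range.

## Working session

There is one attempt and no reset: what is moved stays moved. The work goes in short steps, Python scripts to look and compute and a tool call to move; the robot and the scene stay as the last step left them, time stands still between calls to the robot, and variables do not carry over. Pictures are saved under pics/ and viewed, on a budget of 10 in all, crops included, one or two more only if the job needs it, and the job is handed in when it is done.

Besides the shell and the picture viewer there is one more tool, called after ">>>" as name(argument=value, ...) on one line, values as JSON. apply_moves: Moves the arm, as the interface text tells. Its arguments: {"type":"object","properties":{"plan":{"type":"array"},"force":{"type":"number"}},"required":["plan"]}

```bash
mkdir -p pics && cat > h.py <<'E'
import numpy as np, cv2
from rig import bot
from scipy.spatial.transform import Rotation as R
def snap(n):
    s=bot.snapshot(n); s['f']=210/np.tan(np.radians(s['fov_y'])/2); return s
def save(s,fn): cv2.imwrite('pics/'+fn,cv2.cvtColor(s['img'],cv2.COLOR_RGB2BGR))
def cloud(s):
    v,u=np.mgrid[0:420,0:560]; z=s['range_z']
    P=np.stack([(u-s['cx'])/s['f']*z,-(v-s['cy'])/s['f']*z,-z],-1)
    T=s['cam_to_world']; return P@T[:3,:3].T+T[:3,3]
E
python3 - <<'E'
from h import *
o=bot.get_obs(); print(o, bot.finger_overhang)
for n in ['scene','top']:
    s=snap(n); save(s,n+'0.png'); print(n,s['f'],s['cx'],s['cy'],s['cam_to_world'].round(3).tolist())
    np.savez(n+'0.npz',**{k:s[k] for k in s})
E
```

```text
{'clock': 0.0, 'q': array([-1.01329679e+00,  4.08060069e-02,  8.38048651e-02, -4.78656292e-04,
       -1.61548538e+00, -3.33715569e-01]), 'qd': array([ 8.25391747e-05, -1.76101139e-03,  4.12647263e-04,  9.49143936e-04,
       -3.81797021e-05, -4.79863973e-04]), 'tau': array([ 1.39313070e-03, -3.68200421e+01,  3.47426069e+01,  6.93285406e+00,
       -5.31153477e-03,  4.05454912e-06]), 'tcp_pos': array([ 0.13317723, -0.58470564,  0.23467593]), 'tcp_rot': array([ 3.13983907e+00, -1.01798834e-04, -2.91778762e+00]), 'contact_force': array([ 0.13851769, -0.62860434,  0.5878005 ]), 'ft_torque': array([-0.00929919, -0.08564178, -0.01227122]), 'gripper_width': 1.001276616555797} 0.025
scene 420.7390656913371 286.76505158239377 206.40837834273225 [[0.67, -0.394, 0.63, 1.177], [0.743, 0.353, -0.569, -0.526], [0.002, 0.849, 0.528, 0.604], [0.0, 0.0, 0.0, 1.0]]
top 499.5034537577649 283.77423113764127 208.98872415727183 [[0.005, 0.982, -0.189, 0.338], [-1.0, 0.009, 0.024, 0.037], [0.025, 0.188, 0.982, 1.316], [0.0, 0.0, 0.0, 1.0]]
```

View pics/scene0.png

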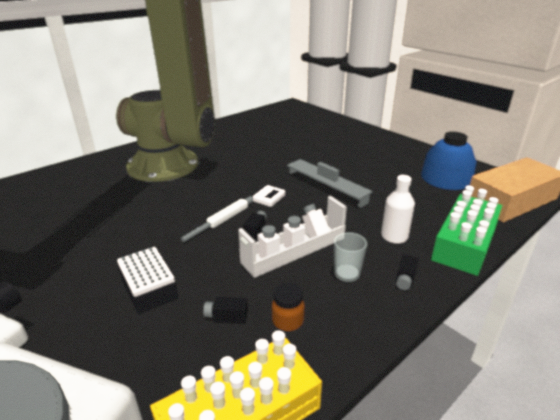

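View pics/top0.png

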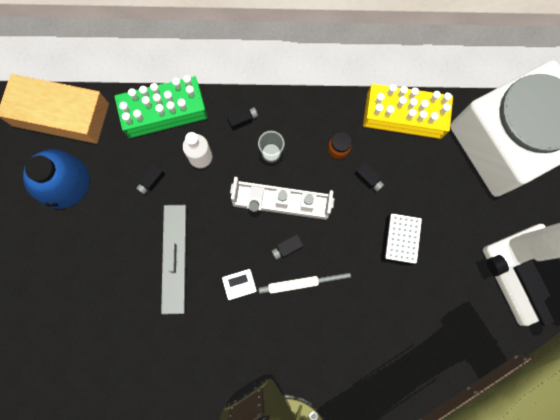

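Top view: the carrier is at about (283,197), and its tipped white bottle at (255,197) has its cap at (253,207), towards the robot. Two white bottles stand at (282,197) and (309,202), and the cover is at (174,258). The bottle-shaped things at (288,246), (240,118), (150,180) and (370,176) are black, so they are decoys. The one I want is the white one leaning in the lane.

```bash
python3 - <<'E'
from h import *
t=dict(np.load('top0.npz')); P=cloud(t); im=t['img']
c=cv2.resize(im[165:235,215:350],None,fx=5.5,fy=5.5,interpolation=cv2.INTER_CUBIC); cv2.imwrite('pics/crop0.png',c[...,::-1])
def blob(P,im,box,zlo,zhi):
    u0,v0,u1,v1=box; m=np.zeros(P.shape[:2],bool); m[v0:v1,u0:u1]=1
    m&=(P[...,2]>zlo)&(P[...,2]<zhi); return m
Q=P[240:250,215:225]; print('plane z',np.median(P[300:330,200:230,2]),P[300:330,200:230,2].std())
for nm,box,zl,zh in [('endL',(226,172,240,212),.07,.11),('endR',(326,180,340,225),.07,.11),('carrier',(226,172,340,225),.02,.11),('cover',(155,200,192,320),.02,.05),('grip',(155,200,192,320),.05,.09),('capmid',(276,188,290,207),.07,.1),('capR',(302,190,318,210),.07,.1),('tipped',(242,183,270,215),.045,.1)]:
    m=blob(P,im,box,zl,zh); p=P[m]
    if len(p)<4: print(nm,len(p)); continue
    r=cv2.minAreaRect((p[:,:2]*1000).astype(np.float32)); print(nm,len(p),p.mean(0).round(4),np.median(p[:,2]).round(4),[np.round(x,1) for x in r], p[:,2].max().round(3))
E
```

```text
plane z -0.0004953731536099237 0.09789793970552711
endL 109 [0.6276 0.1345 0.0863] 0.0884 [array([628.2, 136.6]), array([14.1, 55.3]), np.float64(82.8)] 0.097
endR 106 [ 0.5945 -0.1084  0.0871] 0.0891 [array([ 595.5, -110.6]), array([14.3, 56.8]), np.float64(82.4)] 0.099
carrier 1537 [0.608  0.0163 0.0591] 0.0642 [array([604.8,  13.8]), array([263.5,  77.8]), np.float64(83.0)] 0.099
cover 2207 [0.4529 0.2874 0.0328] 0.0327 [array([455.8, 288.2]), array([276. ,  57.6]), np.float64(1.4)] 0.049
grip 195 [0.4557 0.2871 0.0655] 0.0662 [array([455.7, 287.9]), array([67.9, 14.6]), np.float64(2.4)] 0.073
capmid 113 [0.611  0.0113 0.0832] 0.085 [array([612.4,  11.5]), array([31. , 33.6]), np.float64(89.0)] 0.092
capR 109 [ 0.6019 -0.0538  0.0838] 0.0854 [array([603.3, -54.7]), array([32.2, 27.4]), np.float64(74.0)] 0.095
tipped 274 [0.6024 0.0814 0.0691] 0.0711 [array([604.2,  81.6]), array([34.1, 59.9]), np.float64(82.0)] 0.089
```

View pics/crop0.png

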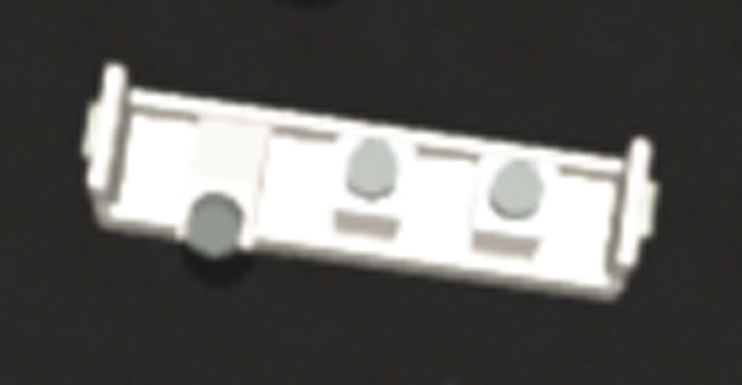

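The crop confirms it: the white bottle at crop (215,180) leans over the near wall. The other two stand upright, and all the black look-alikes lie outside the carrier. I'm moving to a hover over the carrier.

>>> apply_moves(plan=[0,0,-18,0,0,10.2,-0.32,0,0,-18,0,0,10.2,-0.32,-26,51,0,0,0,0,-0.32,-26,51,0,0,0,0,-0.32,-26,51,0,0,0,0,-0.32,-26,51,0,0,0,0,-0.32,-26,51,0,0,0,0,-0.32,-26,51,0,0,0,0,-0.32,-26,51,0,0,0,0,-0.32,-26,51,0,0,0,0,-0.32,-26,51,0,0,0,0,-0.32,-26,51,0,0,0,0,-0.32])

```text
clock: 1.6
tcp_pos: [0.4588, -0.1118, 0.2716]
tcp_rot: [3.141, 0.0, 3.01]
contact_force: [0.9, -0.9, 0.3]
gripper_width: 0.657
```

>>> apply_moves(plan=[-26,51,0,0,0,0,-0.32,-26,51,0,0,0,0,-0.32,-26,51,0,0,0,0,-0.32,0,0,0,0,0,0,-0.32])

```text
clock: 2.1
tcp_pos: [0.5564, 0.0306, 0.2689]
tcp_rot: [-3.14, -0.004, 3.013]
contact_force: [-0.5, -0.1, -0.6]
gripper_width: 0.662
```

```bash
python3 - <<'E'
from h import *
o=bot.get_obs(); print(o['clock'],o['tcp_pos'].round(4),np.degrees(o['tcp_rot']).round(2),o['q'].round(3),o['gripper_width'])
s=snap('wrist'); save(s,'w1.png'); np.savez('w1.npz',**s); print(s['f'],s['cx'],s['cy'],s['cam_to_world'].round(4).tolist())
E
```

```text
2.1 [0.5564 0.0306 0.2689] [-179.93   -0.25  172.62] [ 4.140e-01 -6.300e-02  4.300e-02 -1.000e-03 -1.682e+00 -2.114e+00] 0.6621305398295008
325.19226210127806 281.2856764310268 205.20309338495687 [[0.1287, -0.9535, -0.2725, 0.4863], [0.9917, 0.1232, 0.0373, 0.0406], [-0.002, -0.275, 0.9614, 0.4089], [0.0, 0.0, 0.0, 1.0]]
```

View pics/w1.png

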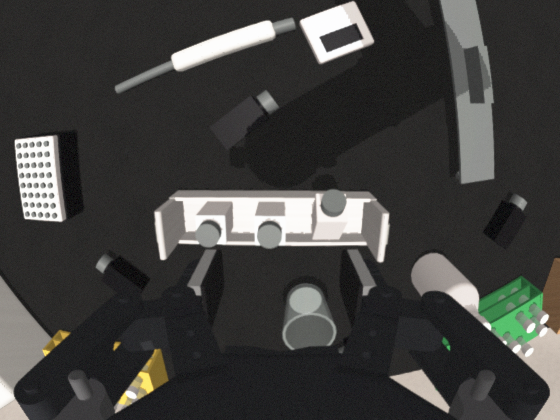

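The wrist view shows the carrier at about (270,222), with its end walls at (170,230) and (376,230). The tipped bottle's cap is at (333,203), the standing caps are at (208,233) and (269,235), and the cover is upper right at (470,100). I'm measuring these by depth.

```bash
cat >> h.py <<'E'
def wcloud(s):
    v,u=np.mgrid[0:420,0:560].astype(float); z=s['range_z']; x=u-s['cx']; y=v-s['cy']; r=np.hypot(x,y)+1e-9
    k=np.tan(r/s['f'])/r; P=np.stack([x*k*z,-y*k*z,-z],-1); T=s['cam_to_world']; return P@T[:3,:3].T+T[:3,3]
def C2W(c0,yaw): # carrier frame -> world
    return np.array([[np.cos(yaw),-np.sin(yaw),0],[np.sin(yaw),np.cos(yaw),0],[0,0,1]]),np.array([*c0,0])
E
python3 - <<'E'
from h import *
s=dict(np.load('w1.npz')); W=wcloud(s)
print('bench z',np.median(W[120:180,100:200,2]))
T=cloud(dict(np.load('top0.npz'))); S=cloud(dict(np.load('scene0.npz')))
yaw=np.radians(-7.6); M,c=C2W([.611,.0125],yaw)
for n,P in [('W',W),('T',T),('S',S)]:
    L=(P.reshape(-1,3)-c)@M
    L=L[np.isfinite(L).all(1)]
    f=lambda x0,x1,y0,y1,z0,z1:L[(L[:,0]>x0)&(L[:,0]<x1)&(L[:,1]>y0)&(L[:,1]<y1)&(L[:,2]>z0)&(L[:,2]<z1)]
    for nm,b in [('endL',(-.04,.04,.105,.14,.082,.11)),('endR',(-.04,.04,-.14,-.105,.082,.11)),('capM',(-.03,.03,-.02,.02,.078,.1)),('capR',(-.03,.03,-.09,-.04,.078,.1)),('tipcap',(-.08,-.028,.03,.1,.05,.1)),('tipbody',(-.03,.03,.04,.095,.045,.1))]:
        p=f(*b)
        if len(p)>5: print(n,nm,len(p),(np.median(p,0)*1000).round(1),(np.percentile(p,[3,97],0)*1000).round(0).tolist())
E
```

```text
bench z 0.0015485039081099272
W endL 469 [ -3.  119.8  92.2] [[-29.0, 117.0, 83.0], [25.0, 126.0, 94.0]]
W endR 445 [  -3.4 -120.    92. ] [[-29.0, -126.0, 83.0], [25.0, -118.0, 94.0]]
W capM 526 [-2.6 -1.7 87.5] [[-14.0, -13.0, 81.0], [10.0, 10.0, 89.0]]
W capR 525 [ -3.  -67.7  87.3] [[-15.0, -80.0, 80.0], [10.0, -56.0, 89.0]]
W tipcap 572 [-37.2  64.7  78.4] [[-47.0, 51.0, 56.0], [-29.0, 79.0, 87.0]]
W tipbody 816 [-14.4  63.9  70.6] [[-29.0, 50.0, 47.0], [10.0, 83.0, 86.0]]
T endL 77 [ -0.3 121.9  90.2] [[-26.0, 118.0, 84.0], [26.0, 127.0, 97.0]]
T endR 81 [   1.2 -120.8   89.9] [[-27.0, -126.0, 83.0], [27.0, -117.0, 95.0]]
T capM 96 [ 0.5 -0.6 85.6] [[-11.0, -13.0, 80.0], [12.0, 11.0, 90.0]]
T capR 93 [  0.2 -67.6  86. ] [[-11.0, -79.0, 80.0], [13.0, -56.0, 90.0]]
T tipcap 91 [-35.7  67.4  76.5] [[-45.0, 52.0, 55.0], [-28.0, 82.0, 85.0]]
T tipbody 194 [-11.   66.7  68.4] [[-29.0, 51.0, 48.0], [12.0, 84.0, 86.0]]
S endL 90 [  1.2 115.8  88.1] [[-28.0, 114.0, 82.0], [27.0, 121.0, 92.0]]
S endR 99 [   2.6 -128.1   89. ] [[-26.0, -130.0, 82.0], [27.0, -124.0, 92.0]]
S capM 96 [ 1.3 -6.7 84.5] [[-14.0, -18.0, 79.0], [11.0, 6.0, 87.0]]
S capR 107 [  1.8 -74.   84.8] [[-13.0, -85.0, 79.0], [12.0, -60.0, 87.0]]
S tipcap 47 [-31.7  52.3  73.7] [[-39.0, 47.0, 52.0], [-28.0, 70.0, 85.0]]
S tipbody 324 [-8.1 59.  61.6] [[-29.0, 46.0, 46.0], [9.0, 79.0, 81.0]]
```

>>> apply_moves(plan=[0,13.8,0,0,-10,0,-0.32,0,13.8,0,0,-10,0,-0.32,0,13.8,0,0,-10,0,-0.32,0,13.8,0,0,-10,0,-0.32,36,0,36,0,0,0,-0.32,36,0,36,0,0,0,-0.32,36,0,36,0,0,0,-0.32,0,0,0,0,0,0,-0.32])

```text
clock: 3.15
tcp_pos: [0.5479, 0.0814, 0.115]
tcp_rot: [-3.135, 0.693, 3.012]
contact_force: [0.9, -0.4, 0.5]
gripper_width: 0.657
```

```bash
cat >> h.py <<'E'
CC=[.610,.0125]; CY=np.radians(-7.6)
def st():
    o=bot.get_obs(); M,c=C2W(CC,CY); Rt=R.from_euler('xyz',o['tcp_rot']); L=(o['tcp_pos']-c)@M*1000
    print('t',round(o['clock'],2),'carrier tcp',L.round(1),'tool z',(M.T@Rt.as_matrix()[:,2]).round(3),'tool y',(M.T@Rt.as_matrix()[:,1]).round(3),'F',o['contact_force'].round(1),'M',o['ft_torque'].round(2),'w',round(o['gripper_width'],3),'q6',o['q'][5].round(2))
    return L,M,Rt.as_matrix()
def todo(goal,zt,yt): # goal in carrier mm, tool z and y in carrier axes -> tool-axis shift and turn
    L,M,Rt=st(); print('shift',((np.array(goal)-L)@(M.T@Rt)).round(1))
    zt=np.array(zt)/np.linalg.norm(zt); yt=np.array(yt)-np.dot(yt,zt)*zt; yt/=np.linalg.norm(yt)
    G=M@np.stack([np.cross(yt,zt),yt,zt],1); print('turn',np.degrees(R.from_matrix(Rt.T@G).as_rotvec()).round(2))
E
python3 - <<'E'
from h import *
todo([-20.6,66,58],[.643,0,-.766],[0,1,0])
s=snap('wrist'); save(s,'w2.png'); W=wcloud(s)
M,c=C2W(CC,CY); L=(W.reshape(-1,3)-c)@M*1000
p=L[(L[:,0]<-28)&(L[:,0]>-70)&(abs(L[:,1]-66)<25)&(L[:,2]>60)&(L[:,2]<95)]
print(len(p),np.percentile(p,[3,50,97],0).round(0).tolist())
for y0 in (118,-118):
    q=L[(abs(L[:,0])<45)&(L[:,1]*np.sign(y0)>108)&(L[:,1]*np.sign(y0)<135)&(L[:,2]>84)&(L[:,2]<100)]
    if len(q)>9: print(np.percentile(q,[3,50,97],0).round(0).tolist())
E
```

```text
t 3.15 carrier tcp [-70.6  60.  115. ] tool z [ 0.639 -0.005 -0.769] tool y [ 0.001  1.    -0.005] F [ 0.9 -0.4  0.5] M [0.25 1.63 0.02] w 0.657 q6 -2.87
shift [-2.   6.3 75.8]
turn [-0.27 -0.28  0.12]
1740 [[-47.0, 54.0, 61.0], [-38.0, 67.0, 77.0], [-29.0, 81.0, 86.0]]
[[-29.0, 118.0, 84.0], [-27.0, 121.0, 89.0], [-17.0, 126.0, 93.0]]
[[-29.0, -124.0, 84.0], [-7.0, -119.0, 90.0], [25.0, -117.0, 94.0]]
```

View pics/w2.png

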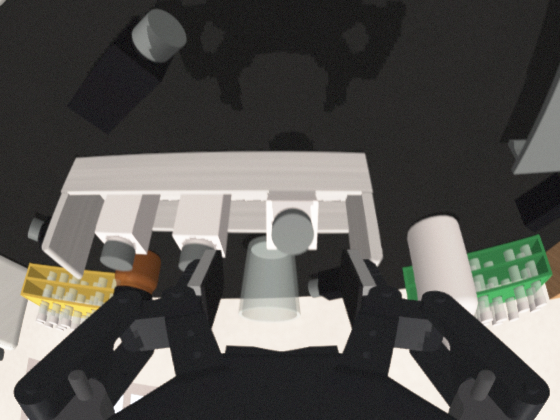

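The wrist picture shows the tipped cap at (293,232) between the open fingers at (205,270) and (362,280), with clear gaps on both sides. I'm shifting about 7 mm sideways, moving in along the bottle's axis and gripping.

>>> apply_moves(plan=[-2,6.7,0,0,0,0,-0.32,0,0,25,0,0,0,-0.32,0,0,25,0,0,0,-0.32,0,0,25,0,0,0,-0.32,0,0,0,0,0,0,-0.32], force=40)

```text
clock: 3.82
tcp_pos: [0.6011, 0.0838, 0.0642]
tcp_rot: [-3.14, 0.698, 3.009]
contact_force: [0.1, 0.2, -0.9]
gripper_width: 0.66
```

>>> apply_moves(plan=[0,0,0,0,0,0,0.6,0,0,0,0,0,0,0.6,0,0,0,0,0,0,0.6,0,0,0,0,0,0,0.6])

```text
clock: 4.32
tcp_pos: [0.6007, 0.0852, 0.0658]
tcp_rot: [3.139, 0.701, 3.009]
contact_force: [-1.5, -0.8, 5.4]
gripper_width: 0.384
```

```bash
python3 - <<'E'
from h import *
todo([-20.6,66,58],[.643,0,-.766],[0,1,0])
E
```

```text
t 4.33 carrier tcp [-18.8  70.8  65.8] tool z [ 0.645  0.002 -0.764] tool y [-0.002  1.     0.002] F [-1.5 -0.8  5.4] M [ 0.1   0.78 -0.02] w 0.384 q6 -2.98
shift [ 6.4 -4.8  4.8]
turn [ 0.14  0.16 -0.01]
```

>>> apply_moves(plan=[-15,0,-17,0,0,0,0.6,-15,0,-18,0,0,0,0.6,0,0,0,0,10,0,0.6,0,0,0,0,10,0,0.6,0,0,0,0,10,0,0.6,0,0,0,0,10,0,0.6,0,0,0,0,0,0,0.6])

```text
clock: 5.2
tcp_pos: [0.6022, 0.0829, 0.1063]
tcp_rot: [-3.139, 0.007, 3.005]
contact_force: [0.2, -0.4, -2.1]
gripper_width: 0.382
```

```bash
python3 - <<'E'
from h import *
todo([6.4,66,75],[0,0,-1],[0,1,0])
M,c=C2W(CC,CY)
for n in ('top','scene','wrist'):
    s=snap(n); L=((wcloud(s) if n=='wrist' else cloud(s)).reshape(-1,3)-c)@M*1000
    s['L']=L.reshape(420,560,3); save(s,n+'3.png'); np.savez(n+'3.npz',**s)
s=np.load('scene3.npz')['img'][170:290,215:375]; w=np.load('wrist3.npz')['img']
a=cv2.resize(s,(480,360),interpolation=cv2.INTER_CUBIC); b=cv2.resize(w[150:390,120:440],(320,240))
o=np.zeros((360,800,3),np.uint8); o[:,:480]=a; o[:240,480:]=b; cv2.imwrite('pics/c3.png',o[...,::-1])
E
```

```text
t 5.2 carrier tcp [-17.   68.7 106.3] tool z [ 0.007 -0.003 -1.   ] tool y [ 0.004  1.    -0.003] F [ 0.2 -0.4 -2.1] M [-0.03  0.02  0.02] w 0.382 q6 -2.18
shift [-23.3  -2.5  31.5]
turn [-0.17  0.38 -0.25]
```

View pics/c3.png

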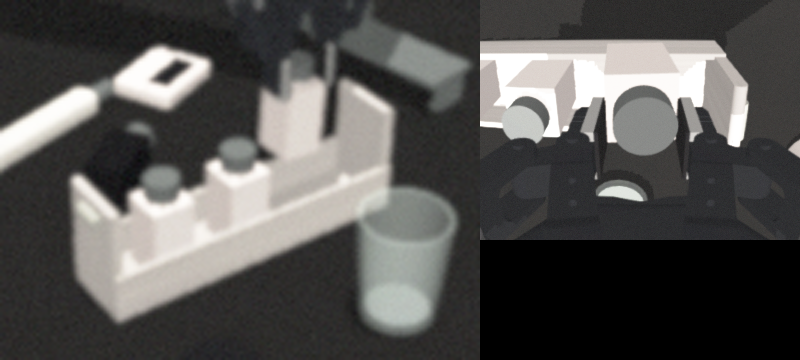

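The bottle is upright in the gripper, with its cap at crop (300,65) in the scene view, lifted above the lane. I'm measuring where its cap is relative to the gap.

```bash
python3 - <<'E'
import numpy as np
for n in ('wrist','top','scene'):
    s=np.load(n+'3.npz'); L=s['L'].reshape(-1,3)
    for nm,y0,z0,z1,x0 in (('held',68,110,140,-20),('mid',0,80,92,0),('R',-66,80,92,0)):
        p=L[(abs(L[:,0]-x0)<28)&(abs(L[:,1]-y0)<19)&(L[:,2]>z0)&(L[:,2]<z1)]
        if len(p)>9: print(n,nm,len(p),np.percentile(p,[3,50,97],0).round(0).tolist())
E
```

```text
wrist held 6621 [[-42.0, 52.0, 111.0], [-30.0, 69.0, 130.0], [-13.0, 85.0, 136.0]]
wrist mid 1445 [[-13.0, -13.0, 81.0], [-3.0, 1.0, 87.0], [8.0, 11.0, 88.0]]
wrist R 1142 [[-13.0, -80.0, 81.0], [-2.0, -66.0, 87.0], [11.0, -55.0, 89.0]]
top held 44 [[-38.0, 51.0, 110.0], [-33.0, 62.0, 116.0], [-25.0, 83.0, 129.0]]
top mid 77 [[-10.0, -13.0, 81.0], [2.0, -2.0, 85.0], [13.0, 6.0, 90.0]]
top R 88 [[-10.0, -79.0, 82.0], [2.0, -68.0, 85.0], [14.0, -56.0, 91.0]]
scene held 158 [[-30.0, 51.0, 111.0], [-15.0, 77.0, 125.0], [-8.0, 86.0, 140.0]]
scene mid 88 [[-12.0, -18.0, 81.0], [1.0, -7.0, 85.0], [14.0, 7.0, 87.0]]
scene R 94 [[-12.0, -84.0, 82.0], [1.0, -73.0, 85.0], [13.0, -60.0, 86.0]]
```

```bash
python3 - <<'E'
import numpy as np
s=np.load('wrist3.npz'); L=s['L']; im=s['img'].astype(int).sum(2)/3
m=(abs(L[...,0]+25)<28)&(abs(L[...,1]-68)<19)&(L[...,2]>100)&(L[...,2]<145)&(im>105)&(im<180)
p=L[m]; print(len(p),np.histogram(p[:,2],range(100,146,3)))
t=p[p[:,2]>np.percentile(p[:,2],97)-5]; print('cap',len(t),t.min(0),t.max(0),np.median(t,0),(np.percentile(t,2,0)+np.percentile(t,98,0))/2)
b=L[(abs(L[...,0]+25)<35)&(abs(L[...,1]-68)<25)&(L[...,2]>100)&(L[...,2]<145)&(im>190)]
print('white',len(b),np.percentile(b,[2,50,98],0).round(1))
E
```

```text
3379 (array([   0,    0,    0,    7,   44,   73,   58,   29,   24,  706, 2320,
         25,   21,   27,   45]), array([100, 103, 106, 109, 112, 115, 118, 121, 124, 127, 130, 133, 136,
       139, 142, 145]))
cap 2493 [-39.65641641  49.01618786 129.95558913] [ -8.56539054  86.99769335 144.28832353] [-26.28489985  68.04866393 130.88756871] [-25.6345538   65.9260814  135.66554763]
white 2456 [[-42.2  50.6 100.9]
 [-38.4  65.3 112.1]
 [-12.1  87.4 142.6]]
```

>>> apply_moves(plan=[-12,-1,0,-0.2,0.4,-0.2,0.6,-11.5,-1,0,0,0,0,0.6,0,0,13,0,0,0,0.6,0,0,13,0,0,0,0.6,0,0,13,0,0,0,0.6,0,0,0,0,0,0,0.6,0,0,0,0,0,0,0.6])

```text
clock: 6.22
tcp_pos: [0.6246, 0.0777, 0.0715]
tcp_rot: [3.14, 0.007, 3.01]
contact_force: [-0.5, -0.8, -0.7]
gripper_width: 0.38
```

```bash
python3 - <<'E'
from h import *
todo([6.4,66,64.5],[0,0,-1],[0,1,0])
E
```

```text
t 6.22 carrier tcp [ 5.8 66.5 71.5] tool z [ 0.007  0.002 -1.   ] tool y [-0.001  1.     0.002] F [-0.5 -0.8 -0.7] M [ 0.02  0.04 -0.03] w 0.38 q6 -2.15
shift [-0.5 -0.5  7. ]
turn [0.1  0.4  0.08]
```

>>> apply_moves(plan=[0,0,2,0,0.4,0,0.6,0,0,2,0,0,0,0.6,0,0,1,0,0,0,0.6,0,0,0,0,0,0,0.6])

```text
clock: 6.72
tcp_pos: [0.6244, 0.0776, 0.0661]
tcp_rot: [3.14, -0.001, 3.01]
contact_force: [0.8, 0.5, -1.6]
gripper_width: 0.381
```

>>> apply_moves(plan=[0,0,1,0,0,0,0.6,0,0,0,0,0,0,0.6])

```text
clock: 6.98
tcp_pos: [0.6246, 0.0776, 0.0656]
tcp_rot: [3.14, 0.0, 3.01]
contact_force: [0.8, 0.3, 0.2]
gripper_width: 0.386
```

>>> apply_moves(plan=[0,0,1,0,0,0,0.6,0,0,0,0,0,0,0.6])

```text
clock: 7.22
tcp_pos: [0.625, 0.0775, 0.0654]
tcp_rot: [3.14, 0.001, 3.01]
contact_force: [-0.4, -0.6, 5.0]
gripper_width: 0.379
```

>>> apply_moves(plan=[0,0,1,0,0,0,0.6,0,0,0,0,0,0,0.6])

```text
clock: 7.48
tcp_pos: [0.6252, 0.0775, 0.0653]
tcp_rot: [3.14, 0.002, 3.01]
contact_force: [-2.7, -0.2, 8.5]
gripper_width: 0.382
```

The bottle is on the floor. I'm releasing it and retreating straight up.

>>> apply_moves(plan=[0,0,-1.5,0,0,0,0.6,0,0,0,0,0,0,-0.28,0,0,0,0,0,0,-0.28,0,0,0,0,0,0,-0.28,0,0,-20,0,0,0,-0.28,0,0,-40,0,0,0,-0.28,0,0,-60,0,0,0,-0.28,0,0,-60,0,0,0,-0.28,0,0,0,0,0,0,-0.28])

```text
clock: 8.6
tcp_pos: [0.6264, 0.0771, 0.2537]
tcp_rot: [3.135, 0.012, 3.01]
contact_force: [0.4, -0.2, -0.9]
gripper_width: 0.64
```

```bash
python3 - <<'E'
from h import *
st()
M,c=C2W(CC,CY)
for n in ('top','wrist'):
    s=snap(n); L=((wcloud(s) if n=='wrist' else cloud(s)).reshape(-1,3)-c)@M*1000; save(s,n+'4.png'); np.savez(n+'4.npz',L=L.reshape(420,560,3),**s)
    for y0 in (66,0,-66):
        p=L[(abs(L[:,0])<28)&(abs(L[:,1]-y0)<22)&(L[:,2]>82)&(L[:,2]<95)]
        if len(p)>9: print(n,y0,len(p),np.percentile(p,[3,50,97],0).round(0).tolist())
    for sg in (1,-1):
        q=L[(abs(L[:,0])<45)&(L[:,1]*sg>108)&(L[:,1]*sg<135)&(L[:,2]>84)&(L[:,2]<100)]
        if len(q)>9: print(n,'end',sg,len(q),np.percentile(q,[3,50,97],0).round(1).tolist())
E
```

```text
t 8.6 carrier tcp [  7.7  66.2 253.7] tool z [ 0.012  0.006 -1.   ] tool y [-0.001  1.     0.006] F [ 0.4 -0.2 -0.9] M [0.04 0.02 0.01] w 0.64 q6 -2.14
top 66 81 [[-10.0, 53.0, 82.0], [2.0, 64.0, 86.0], [14.0, 76.0, 90.0]]
top 0 82 [[-10.0, -13.0, 82.0], [1.0, -1.0, 86.0], [13.0, 11.0, 89.0]]
top -66 87 [[-11.0, -79.0, 83.0], [1.0, -68.0, 86.0], [14.0, -56.0, 90.0]]
top end 1 71 [[-25.4, 118.9, 86.4], [0.6, 122.0, 90.9], [28.2, 126.3, 95.8]]
top end -1 75 [[-26.0, -124.6, 86.2], [1.4, -120.7, 90.6], [27.9, -117.1, 95.8]]
wrist 66 644 [[-12.0, 51.0, 86.0], [-0.0, 63.0, 87.0], [12.0, 75.0, 89.0]]
wrist 0 619 [[-12.0, -13.0, 85.0], [-0.0, -1.0, 87.0], [12.0, 11.0, 89.0]]
wrist -66 544 [[-13.0, -80.0, 83.0], [-1.0, -68.0, 87.0], [11.0, -56.0, 89.0]]
wrist end 1 556 [[-26.3, 117.4, 85.3], [-0.6, 120.6, 92.6], [27.1, 125.3, 94.4]]
wrist end -1 495 [[-27.4, -124.7, 84.6], [-1.8, -119.3, 91.8], [25.4, -117.5, 94.1]]
```

View pics/wrist4.png

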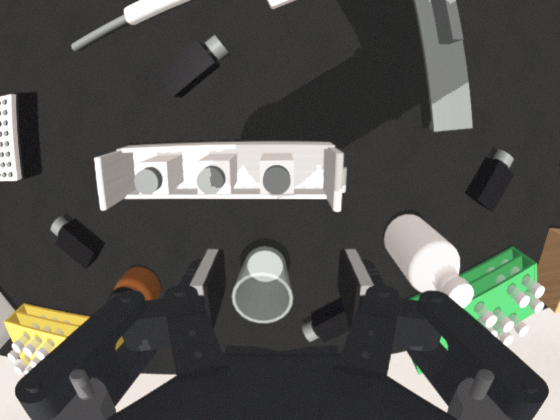

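All three bottles now stand in the lane, with caps at wrist picture (148,180), (212,180) and (276,179), evenly spaced and upright. The cover is at (445,70). Next I'm moving over the cover.

>>> apply_moves(plan=[0,0,0,0.3,0.7,-9,-0.06,33,43,18,0,0,0,-0.06,33,43,18,0,0,0,-0.06,33,43,18,0,0,0,-0.06,33,43,18,0,0,0,-0.06,33,43,18,0,0,0,-0.06,0,0,0,0,0,0,-0.06,0,0,0,0,0,0,-0.06])

```text
clock: 9.7
tcp_pos: [0.4526, 0.2876, 0.1559]
tcp_rot: [-3.138, -0.013, -3.115]
contact_force: [0.8, -0.4, 0.8]
gripper_width: 0.536
```

```bash
python3 - <<'E'
from h import *
st(); o=bot.get_obs(); print(o['tcp_pos'],np.degrees(o['tcp_rot']))
s=snap('wrist'); W=wcloud(s); save(s,'w5.png'); L=W.reshape(-1,3)*1000
b=L[(abs(L[:,0]-456)<160)&(abs(L[:,1]-288)<45)]
for nm,lo,hi in (('plate',26,42),('bar',58,75)):
    p=b[(b[:,2]>lo)&(b[:,2]<hi)]; r=cv2.minAreaRect(p[:,:2].astype(np.float32)); print(nm,len(p),np.median(p,0).round(1),[np.round(x,1) for x in r],np.percentile(p,[2,98],0).round(1).tolist())
E
```

```text
t 9.7 carrier tcp [-192.4  251.8  155.9] tool z [-0.013 -0.005 -1.   ] tool y [-0.158  0.987 -0.003] F [ 0.8 -0.4  0.8] M [ 0.   -0.09 -0.01] w 0.536 q6 -2.48
[0.45261506 0.28756447 0.15587368] [-179.80626684   -0.763864   -178.48801052]
plate 18038 [422.1 287.1  34.4] [array([453.9, 287.7]), array([277. ,  56.6]), np.float64(1.5)] [[319.9, 259.7, 33.0], [583.8, 315.0, 35.8]]
bar 1765 [451.1 287.8  68.4] [array([453.7, 287.9]), array([70. , 13.9]), np.float64(1.3)] [[419.0, 281.0, 66.4], [487.2, 294.7, 69.7]]
```

View pics/w5.png

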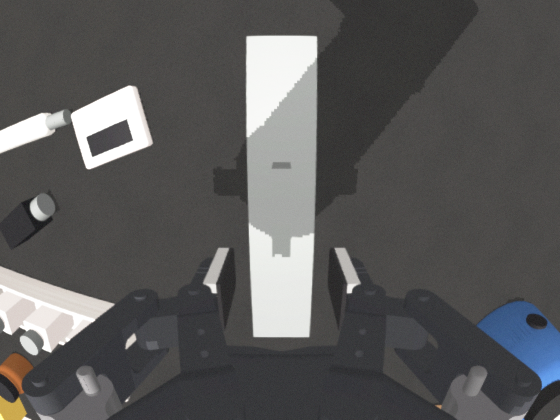

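The wrist picture shows the cover centred at (282,185) with its bar between the finger pads at (218,285) and (345,285). I'm trimming the tilt and descending in two stages.

>>> apply_moves(plan=[-2,0,0,-0.2,-0.75,0,-0.06,0,0,25,0,0,0,-0.06,0,0,25,0,0,0,-0.06,0,0,20,0,0,0,-0.06,0,0,0,0,0,0,-0.06,0,0,0,0,0,0,-0.06], force=80)

```text
clock: 10.5
tcp_pos: [0.4557, 0.2878, 0.0875]
tcp_rot: [3.14, 0.002, -3.117]
contact_force: [-0.4, 0.3, -0.3]
gripper_width: 0.536
```

```bash
python3 - <<'E'
from h import *
st(); o=bot.get_obs(); print(o['tcp_pos'],np.degrees(o['tcp_rot']))
E
```

```text
t 10.5 carrier tcp [-189.4  252.5   87.5] tool z [ 0.001  0.002 -1.   ] tool y [-0.157  0.988  0.002] F [-0.4  0.3 -0.3] M [ 0.01 -0.01 -0.02] w 0.536 q6 -2.48
[0.45566932 0.28780111 0.08750123] [ 1.79890287e+02  1.03119865e-01 -1.78572733e+02]
```

>>> apply_moves(plan=[1,0,12,0,0,0,-0.06,0,0,12,0,0,0,-0.06,0,0,0,0,0,0,-0.06,0,0,0,0,0,0,0.9,0,0,0,0,0,0,0.9,0,0,0,0,0,0,0.9,0,0,0,0,0,0,0.9,0,0,0,0,0,0,0.9,0,0,0,0,0,0,0.9], force=90)

```text
clock: 11.62
tcp_pos: [0.4542, 0.2881, 0.0629]
tcp_rot: [3.14, 0.001, -3.116]
contact_force: [-1.1, -0.9, 6.1]
gripper_width: 0.126
```

```bash
python3 - <<'E'
from h import *
st(); o=bot.get_obs(); print(o['tcp_pos'],np.degrees(o['tcp_rot']))
E
```

```text
t 11.62 carrier tcp [-190.9  252.6   62.9] tool z [ 0.001  0.002 -1.   ] tool y [-0.158  0.987  0.002] F [-1.1 -0.9  6.1] M [-0.34  0.4  -0.01] w 0.126 q6 -2.48
[0.45416399 0.28809746 0.06294594] [ 1.79904718e+02  6.72966717e-02 -1.78526360e+02]
```

>>> apply_moves(plan=[0,0,-15,0,0,0,0.9,0,0,-30,0,0,0,0.9,0,0,-45,0,0,0,0.9,0,0,-45,0,0,0,0.9,0,0,-45,0,0,0,0.9,0,0,-20,0,0,-5,0.9,0,0,0,0,0,-9.5,0.9,0,0,0,0,0,-9.5,0.9,0,0,0,0,0,-9.5,0.9,0,0,0,0,0,-9.5,0.9,0,0,0,0,0,-9.5,0.9,0,0,0,0,0,-9.5,0.9])

```text
clock: 13.12
tcp_pos: [0.4536, 0.2877, 0.2623]
tcp_rot: [3.141, 0.001, -2.028]
contact_force: [-0.6, 0.5, -0.8]
gripper_width: 0.127
```

>>> apply_moves(plan=[0,0,0,0,0,-9.5,0.9,0,0,0,0,0,-9.5,0.9,0,0,0,0,0,0,0.9])

```text
clock: 13.5
tcp_pos: [0.4536, 0.2877, 0.2623]
tcp_rot: [3.141, 0.001, -1.704]
contact_force: [-0.5, 0.1, -0.8]
gripper_width: 0.13
```

```bash
python3 - <<'E'
from h import *
todo([0,0,250],[0,0,-1],[-1,0,0]); o=bot.get_obs(); print(o['tcp_pos'],o['q'].round(2))
E
```

```text
t 13.5 carrier tcp [-191.4  252.1  262.3] tool z [-0.     0.001 -1.   ] tool y [-1.  0.  0.] F [-0.5  0.1 -0.8] M [ 0.03 -0.05  0.04] w 0.13 q6 -1.07
shift [ 252.1 -191.4   11.9]
turn [ 0.02  0.07 -0.01]
[0.45364241 0.2876896  0.26227782] [ 0.94 -0.12 -0.02 -0.   -1.67 -1.07]
```

>>> apply_moves(plan=[42,-32,0,0,0,0,0.9,42,-32,0,0,0,0,0.9,42,-32,0,0,0,0,0.9,42,-32,0,0,0,0,0.9,42,-32,0,0,0,0,0.9,42,-31,0,0,0,0,0.9,0,0,0,0,0,0,0.9,0,0,0,0,0,0,0.9])

```text
clock: 14.5
tcp_pos: [0.61, 0.0128, 0.2617]
tcp_rot: [3.141, 0.001, -1.705]
contact_force: [-0.4, 0.1, -1.7]
gripper_width: 0.128
```

```bash
python3 - <<'E'
from h import *
todo([0,0,165],[0,0,-1],[-1,0,0]); M,c=C2W(CC,CY)
for n in ('top','scene','wrist'):
    s=snap(n); save(s,n+'6.png'); P=((wcloud(s) if n=='wrist' else cloud(s)).reshape(-1,3)-c)@M*1000
    p=P[(abs(P[:,0])<60)&(abs(P[:,1])<170)&(P[:,2]>222)&(P[:,2]<240)]
    if len(p)>50:
        r=cv2.minAreaRect(p[:,:2].astype(np.float32)); A=np.c_[p[:,:2],np.ones(len(p))]; k=np.linalg.lstsq(A,p[:,2],rcond=None)[0]
        print(n,len(p),[np.round(x,1) for x in r],'plane',k.round(4),np.median(p,0).round(1))
E
```

```text
t 14.5 carrier tcp [  0.    0.3 261.7] tool z [-0.001  0.001 -1.   ] tool y [-1.     0.002  0.001] F [-0.4  0.1 -1.7] M [ 0.08  0.02 -0.05] w 0.128 q6 -0.48
shift [ 0.4 -0.1 96.7]
turn [ 0.04  0.07 -0.1 ]
top 2252 [array([1.9, 2.1]), array([277.4,  57.6]), np.float64(89.9)] plane [1.460000e-02 1.300000e-03 2.315359e+02] [ -3.9 -34.2 231.5]
scene 1740 [array([-0.3, -1.5]), array([279. ,  58.9]), np.float64(89.9)] plane [-1.180000e-02  2.000000e-03  2.310927e+02] [  6.6 -33.  231. ]
wrist 25650 [array([ -0.4, -25.2]), array([ 56.5, 212.9]), np.float64(0.1)] plane [1.390000e-02 6.000000e-04 2.336774e+02] [-1.000e-01 -6.710e+01  2.336e+02]
```

>>> apply_moves(plan=[0.8,0,25,0,0,0,0.9,0,0,30,0,0,0,0.9,0,0,25,0,0,0,0.9,0,0,16,0,0,0,0.9,0,0,0,0,0,0,0.9,0,0,0,0,0,0,0.9])

```text
clock: 15.4
tcp_pos: [0.6106, 0.0123, 0.1676]
tcp_rot: [-3.139, 0.002, -1.702]
contact_force: [-1.2, -0.8, -0.3]
gripper_width: 0.126
```

```bash
python3 - <<'E'
from h import *
todo([0,-.5,127],[0,0,-1],[-1,0,0]); M,c=C2W(CC,CY)
o=np.zeros((560,800,3),np.uint8)
for n in ('top','scene'):
    s=snap(n); save(s,n+'7.png'); P=(cloud(s).reshape(-1,3)-c)@M*1000
    p=P[(abs(P[:,0])<60)&(abs(P[:,1])<170)&(P[:,2]>126)&(P[:,2]<142)]
    r=cv2.minAreaRect(p[:,:2].astype(np.float32)); print(n,len(p),[np.round(x,1) for x in r],np.median(p,0).round(1))
    if n=='top': o[:260,:]=cv2.resize(s['img'][165:230,183:383],(800,260),interpolation=cv2.INTER_CUBIC)
    else: o[260:,:]=cv2.resize(s['img'][180:280,205:375],(800,300),interpolation=cv2.INTER_CUBIC)
cv2.imwrite('pics/c7.png',o[...,::-1])
E
```

```text
t 15.4 carrier tcp [ 6.000e-01 -1.000e-01  1.676e+02] tool z [ 0.002  0.002 -1.   ] tool y [-1.    -0.001 -0.002] F [-1.2 -0.8 -0.3] M [ 0.01 -0.04 -0.02] w 0.126 q6 -0.48
shift [ 0.5  0.7 40.6]
turn [-0.13  0.09  0.08]
top 1679 [array([2.1, 1.2]), array([ 57.6, 276.3]), np.float64(0.7)] [ -5.3 -46.  137.3]
scene 1714 [array([ 0.3, -1.8]), array([279.3,  59.2]), np.float64(90.0)] [  7.8 -36.8 136.6]
```

View pics/c7.png

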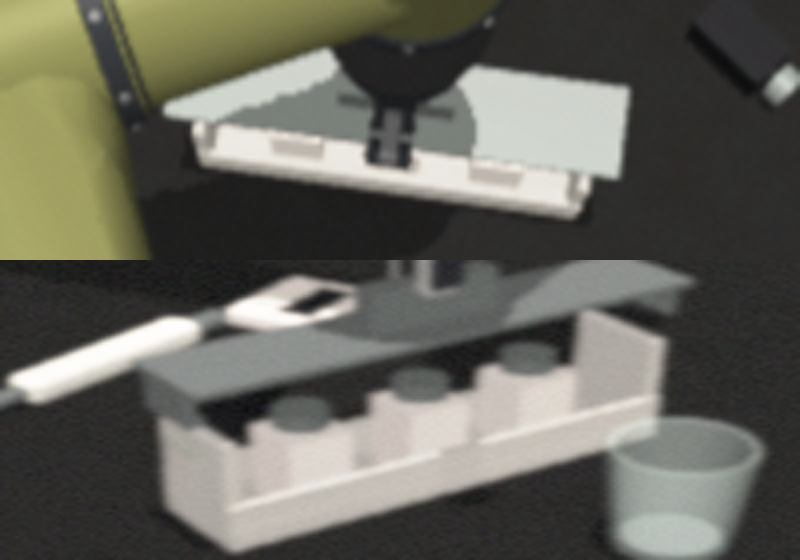

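The crop shows the cover level over the carrier, with hooks at (175,405) and (660,300) above the outer sides of the walls, just above the wall tops. The top and scene views disagree by about 2 mm along y. I'm checking that end locally: wall outer face against hook outer face in the same depth image.

```bash
python3 - <<'E'
from h import *
M,c=C2W(CC,CY); s=snap('scene'); P=(cloud(s).reshape(-1,3)-c)@M*1000
for nm,z0,z1,lo,hi,xs in (('wall out R',25,62,-140,-112,20),('hook out R',112,128,-152,-125,14),('plate end R',130,138,-150,-120,22),('wall in L',50,86,100,130,20)):
    p=P[(abs(P[:,0])<xs)&(P[:,2]>z0)&(P[:,2]<z1)&(P[:,1]>lo)&(P[:,1]<hi)]
    print(nm,len(p),np.percentile(p[:,1],[5,25,50,75,95]).round(1),np.median(p,0).round(1))
E
```

```text
wall out R 119 [-130.1 -129.5 -129.2 -128.8 -128.1] [  -0.2 -129.2   42.6]
hook out R 41 [-141.2 -140.8 -140.5 -140.1 -139.8] [   0.4 -140.5  120.2]
plate end R 140 [-140.9 -139.1 -132.7 -126.4 -121.2] [  -0.3 -132.7  136.4]
wall in L 149 [113.2 114.1 114.8 115.5 116.6] [  0.3 114.8  68.6]
```

Locally the cover sits about 1 mm too far along +y. I'm trimming that and lowering it past the wall tops.

>>> apply_moves(plan=[0.8,0.5,0,-0.1,0.1,0.1,0.9,0,0,5,0,0,0,0.9,0,0,5,0,0,0,0.9,0,0,5,0,0,0,0.9,0,0,5,0,0,0,0.9,0,0,0,0,0,0,0.9])

```text
clock: 16.3
tcp_pos: [0.6091, 0.0113, 0.1453]
tcp_rot: [3.139, -0.001, -1.704]
contact_force: [-0.4, -0.4, -1.6]
gripper_width: 0.128
```

```bash
python3 - <<'E'
from h import *
todo([0,-1,127],[0,0,-1],[-1,0,0])
E
```

```text
t 16.3 carrier tcp [ -0.7  -1.3 145.3] tool z [-0.003 -0.001 -1.   ] tool y [-1.     0.001  0.003] F [-0.4 -0.4 -1.6] M [0.02 0.02 0.03] w 0.128 q6 -0.48
shift [-0.3 -0.7 18.3]
turn [ 0.15 -0.05 -0.04]
```

>>> apply_moves(plan=[0,0,4,0.1,0,0,0.9,0,0,3,0,0,0,0.9,0,0,2,0,0,0,0.9,0,0,0,0,0,0,0.9], force=110)

```text
clock: 16.8
tcp_pos: [0.61, 0.0113, 0.1388]
tcp_rot: [-3.139, -0.0, -1.704]
contact_force: [-1.3, -0.3, 4.2]
gripper_width: 0.118
```

>>> apply_moves(plan=[0,0,2,0,0,0,0.9,0,0,2,0,0,0,0.9,0,0,0,0,0,0,0.9])

```text
clock: 17.18
tcp_pos: [0.6108, 0.0111, 0.1359]
tcp_rot: [-3.136, -0.0, -1.704]
contact_force: [-0.1, -0.8, 5.6]
gripper_width: 0.117
```

```bash
python3 - <<'E'
from h import *
todo([0,-1,127],[0,0,-1],[-1,0,0])
E
```

```text
t 17.18 carrier tcp [  1.   -1.2 135.9] tool z [ 0.005 -0.    -1.   ] tool y [-1.     0.    -0.005] F [-0.1 -0.8  5.6] M [-0.18 -0.06 -0.01] w 0.117 q6 -0.48
shift [-0.2  1.   8.9]
turn [-0.3  -0.01 -0.02]
```

>>> apply_moves(plan=[0,0,2,0,0,0,0.9,0,0,2,0,0,0,0.9,0,0,0,0,0,0,0.9])

```text
clock: 17.55
tcp_pos: [0.6087, 0.0115, 0.1273]
tcp_rot: [3.139, -0.001, -1.704]
contact_force: [-0.1, 0.4, -3.2]
gripper_width: 0.121
```

>>> apply_moves(plan=[0,0,2,-0.2,0,0,0.9,0,0,2,0,0,0,0.9,0,0,0,0,0,0,0.9])

```text
clock: 17.92
tcp_pos: [0.6094, 0.0113, 0.1269]
tcp_rot: [3.139, -0.001, -1.704]
contact_force: [-4.4, 1.8, 7.6]
gripper_width: 0.118
```

```bash
python3 - <<'E'
from h import *
todo([0,-1,127],[0,0,-1],[-1,0,0])
E
```

```text
t 17.93 carrier tcp [ -0.5  -1.3 126.9] tool z [-0.003 -0.001 -1.   ] tool y [-1.     0.     0.003] F [-4.4  1.8  7.6] M [0.56 1.82 0.03] w 0.118 q6 -0.48
shift [-0.3 -0.5 -0.1]
turn [ 0.15 -0.05 -0.01]
```

It snapped through and stopped at TCP z = 127 mm, the expected home height. I'm pressing more firmly.

>>> apply_moves(plan=[0,0,2,0.2,0,0,0.9,0,0,2,0,0,0,0.9,0,0,0,0,0,0,0.9,0,0,0,0,0,0,0.9])

```text
clock: 18.42
tcp_pos: [0.6095, 0.0112, 0.1268]
tcp_rot: [-3.138, -0.001, -1.703]
contact_force: [-13.7, 4.5, 21.8]
gripper_width: 0.119
```

```bash
python3 - <<'E'
from h import *
todo([0,-1,127],[0,0,-1],[-1,0,0]); M,c=C2W(CC,CY)
s=snap('scene'); P=(cloud(s).reshape(-1,3)-c)@M*1000
p=P[(abs(P[:,0])<24)&(abs(P[:,1])<135)&(P[:,2]>88)&(P[:,2]<104)]
A=np.c_[p[:,:2],np.ones(len(p))]; print('plate plane',len(p),np.linalg.lstsq(A,p[:,2],rcond=None)[0].round(4))
for nm,z0,z1,lo,hi,xs in (('wall out R',20,55,-140,-112,20),('hook out R',70,90,-152,-125,14)):
    p=P[(abs(P[:,0])<xs)&(P[:,2]>z0)&(P[:,2]<z1)&(P[:,1]>lo)&(P[:,1]<hi)]; print(nm,len(p),np.median(p,0).round(1))
a=cv2.resize(s['img'][180:285,205:375],(800,494),interpolation=cv2.INTER_CUBIC); cv2.imwrite('pics/c8.png',a[...,::-1])
E
```

```text
t 18.43 carrier tcp [ -0.3  -1.3 126.8] tool z [ 0.003 -0.001 -1.   ] tool y [-1.    -0.001 -0.003] F [-13.7   4.5  21.8] M [1.35 4.73 0.06] w 0.119 q6 -0.48
shift [-0.3 -0.3 -0.2]
turn [-0.2  -0.06  0.03]
plate plane 1301 [-5.00000e-03 -1.20000e-03  9.60437e+01]
wall out R 86 [   3.6 -129.    34.3]
hook out R 54 [   4.6 -141.6   77.8]
```

View pics/c8.png

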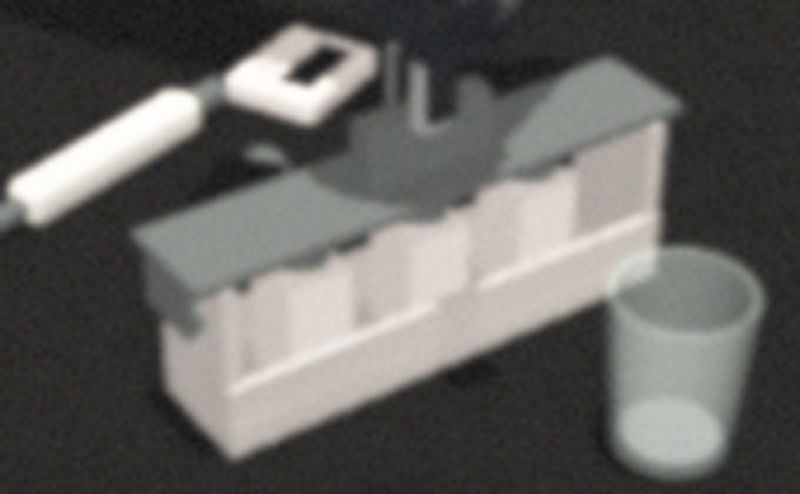

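The cover sits level on both end walls. In the crop its plate runs from (140,235) to (680,105), the near hook at (175,310) is down over the wall, and the three bottles stand beneath it. There is some sideways push (-14 N in x), so I'm easing that while keeping the downward push.

>>> apply_moves(plan=[0,2,0,0,0,0,0.9,0,0,1,0,0,0,0.9,0,0,0,0,0,0,0.9])

```text
clock: 18.85
tcp_pos: [0.6093, 0.0113, 0.1268]
tcp_rot: [-3.133, -0.0, -1.703]
contact_force: [-6.9, 2.2, 21.5]
gripper_width: 0.116
```

```bash
python3 - <<'E'
from h import *
todo([0,-1,127],[0,0,-1],[-1,0,0])
E
```

```text
t 18.85 carrier tcp [ -0.5  -1.3 126.8] tool z [ 0.008 -0.    -1.   ] tool y [-1.    -0.    -0.008] F [-6.9  2.2 21.5] M [0.79 2.51 0.02] w 0.116 q6 -0.48
shift [-0.3 -0.5 -0.2]
turn [-0.46 -0.03  0.02]
```

```bash
python3 - <<'E'
from h import *
print(bot.close_job()); st()
E
```

```text
the job is handed in; nothing more can be done
None
the job is handed in; nothing more can be done
```

The tipped white bottle now stands upright in its gap at the carrier's +y end, and the clip cover is snapped fully home on both end walls. I handed the job in at about 18.9 s with the arm still holding the cover pressed down; the hand-in gives no verdict.

**Bottle:** I gripped it along its tilted axis, lifted it, turned it upright, set it on the lane floor and let go. Afterwards its cap was level with the other two and about 64 to 65 mm from the middle one.

**Cover:** The push rose as the rollers engaged, then suddenly dropped, and the tool came to rest at 127 mm, the height I expected for home. The scene camera's depth showed the plate level to about 0.3 mm end to end. The near hook's outer face sat 12.6 mm out from the wall face, against 12.5 mm expected.

**At hand-in:** The last reading was about 21.5 N downward, with about 7 N sideways remaining after I eased it from 14 N.

**Checks that fell short:**
- **Far catch:** I didn't see it directly. That it latched is inferred from the plate being level and at home height.
- **Camera disagreement:** The views disagreed by 2 to 3 mm along the lane before the cover went on. I settled that with a local check of hook against wall in one depth image.
- **Wrist joint:** The last joint came very close to its range limit (-2.98 of -2.99 rad) while gripping the bottle. That left the grip 6 mm off the bottle's axis, which I allowed for when placing it.

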